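Feed a stick of firewood into the brick stove

TASK

Lay the fire in the cold brick stove: push the stick of firewood that lies loose on the bench endways in through the stove's mouth, beside the stick already laid there, until it lies straight in the firebox with its inner end stopped against the back wall, its outer end level with the laid stick's. Push and nudge it along the bench with the fingers only; do not pick it up or tip it. Leave the laid stick, the tin, the matchbox and the jar where they are.

Things in the scene. Friction and masses are not known exactly. Their poses are not given: they have to be found in the camera images.
- stick: the loose stick of split firewood on the bench: half-round with bark on top and a flat underside, 260 mm long (its y axis), 44 mm wide (x), 44 mm high, 0.2 to 0.4 kg, it slides on the bench with some friction and does not roll. Origin at the centre of its underside; -y points to its inner end (the end nearer the stove), z up.
- stick_inner_end (a point): centre of the loose stick's flat end that is to go into the stove, 22 mm above its underside; axes as stick
- stick_outer_end (a point): centre of the loose stick's other flat end, the one to push on, 22 mm above its underside; axes as stick. Nudged sideways near one end, the stick pivots on the bench and its other end swings back about a third as far.
- stove: the stove: a U of bricks fixed on the bench, 270 wide (x), 220 deep (y), 210 mm high; two flat iron bars on top reach 218 mm. The firebox is open above, its floor is the bench (no sill), 140 mm wide (local x -70 to +70), 155 mm deep from the mouth (local y = +110) to the back wall (local y = -45). Origin: centre of the underside; y points straight out of the mouth, z up.
- stove_mouth (a point): middle of the mouth, on the bench: local (0, 110, 0) mm; axes as stove
- stove_back (a point): middle of the foot of the back wall's inner face: local (0, -45, 0) mm; axes as stove
- laid_stick: the stick already laid, loose, same shape and size as the loose one: along the firebox's +x side wall (stove's local x about 22 to 66 mm, so x from -70 to +20 is free for the loose stick), inner end at the back wall, outer end about 105 mm out of the mouth. Origin: centre of its underside; y along it, out of the stove.
- tin: steel measuring tin, open, 84 mm across, 80 mm high, standing on the bench; origin at the centre of its underside. To be left alone.
- matchbox: cardboard matchbox, 55 x 95 x 20 mm high, lying on the bench; origin at the centre of its underside. To be left alone.
- jar: closed jar, 76 mm across, 75 mm high, standing on the bench; origin at the centre of its underside. To be left alone.

How it is judged:
At the end, for the whole second after the job is handed in: The loose stick lies flat on the bench in the firebox, its inner end within 12 mm of the back wall and its length within 0.26 rad (15 degrees) of straight in; it is at rest; the laid stick is within 30 mm, and the tin, matchbox and jar within 20 mm, of where they began (y of stick_inner_end in the frame of stove between -0.05 and -0.033 m and x of stick_inner_end in the frame of stove between -0.07 and 0.07 m and angle between the y axis of stick and the y axis of stove, either way round below 0.26 rad and angle between stick's own z axis and vertical below 0.08 rad and height (world z) of stick below 0.006 m and linear speed of stick below 0.01 m/s and distance of laid_stick from where it was at the start of the episode below 0.03 m and distance of each of tin, matchbox, jar from where it was at the start of the episode below 0.02 m); the robot touches nothing.
It fails at once if the stick is picked up or tipped (raised more than 12 mm or tilted more than 0.15 rad) (height (world z) of stick above 0.012 m or angle between stick's own z axis and vertical above 0.15 rad).
It fails at once if the laid stick is shifted more than 30 mm or lifted (distance of laid_stick from where it was at the start of the episode above 0.03 m or height (world z) of laid_stick above 0.012 m).
It fails at once if the tin, matchbox or jar is moved more than 20 mm or knocked over (distance of any of tin, matchbox, jar from where it was at the start of the episode above 0.02 m or angle between any of tin, matchbox, jar's own z axis and vertical above 0.3 rad).
It also fails if it takes over 72 s, if anything falls off the work surface, if the arm or the gripper's body presses on something with over 40 N, if the wrist force passes 120 N, or if a joint passes its speed limit or range.

ROBOT

A 6-joint arm with a two-finger parallel gripper is mounted at the origin on the work surface. World frame = base frame: x ahead of the robot, y to its left, z up, the work surface at z = 0. Lengths are in m, angles in rad, forces in N, time in s.
With the tool pointing down it reaches from about 0.35 to 0.85 m from the base axis. Payload 8.1 kg.
Tool frame: the origin (TCP) lies between the finger pads; the fingertips stand finger_overhang ahead of it and the grasp point (between the pads) lies 11 mm behind it (finger_overhang is the distance from the TCP to the fingertips, in m); z points along the fingers, y is the direction in which the jaws open and shut (so a half turn about z gives the same grasp; the last joint's range is limited). The gripper opens to 85 mm and grips with 20 to 120 N. Pads are 22 mm wide; open, the fingers measure 114 mm over their backs; the gripper's body (76 mm by 85 mm) begins 54 mm behind the grasp point. The pads swing forward as they close: fully open they stand 13 mm farther back than shut.
Start: joints at [1.07, 0.13, 1.488, -0, 1.523, -0.085], TCP at [0.242, 0.549, 0.239] pointing down, gripper open.
Joint ranges: [-2.96, 2.96], [-0.89, 2.26], [0.02, 2.5], [-1.34, 4.48], [0, 2.73], [-2.66, 2.66]. Speed limits (rad/s): [2.39, 2.39, 2.79, 3.14, 3.14, 3.14].

INTERFACE

Orientations are given as [roll, pitch, yaw] about the fixed x, y, z axes, in that order (R = Rz(yaw) Ry(pitch) Rx(roll)).
In Python, from cell import * gives the robot as it stands.
- The arm moves only by the shell command python3 -m inch 'ROWS' [OPENING] [FORCE]. ROWS is a JSON object of lists of equal length, an entry for each row: "travel": the shift along the world's x, y, z in cm, a list of three; "turn": the turn, a rotation vector about the world's x, y, z in degrees, a list of three. A call has 1 to 12 rows; each row shifts and turns the commanded pose from where the row before left it; what a row does not reach is not made up. A row lasts 1/12 s, in which the tool goes at most 41.7 mm and 7.16 degrees, less where a joint would pass 70% of its speed; a pose out of reach is approached as far as the arm can. A call with a gripper value outside its range is refused whole. OPENING is the finger opening in cm, from 0 to 8.54, set as the call begins (- or left out, the last holds). The fingers move at their own pace and stop on an object; FORCE is the grip in N (left out, the last holds). Time passes only in rows, so rows that do not move let the fingers close. It gives the time, the measured TCP pose, the force and the opening at its end, in the units of the state.
- get_obs(): the state, without advancing time (a new reading comes with each control period).
- camera(name): name is "scene" or "top"; returns a dict with "image" (420x560x3 uint8, red, green, blue), "depth" (420x560 float32, m along the optical axis (not along the pixel's ray), 0 where there is no reading), "vfov" (degrees; the focal length in pixels is half the picture's height over the tangent of half this angle, whatever the lens; pixels are square), "cx", "cy" (the principal point, pixels), "world_from_camera" (4x4, takes a point from camera to world coordinates). Camera axes: x right, y up, looking along -z (the intrinsics and any distortion apply to the point x, -y, -z); pixel columns grow to the right and rows downward; lengths in m; the calibration is good to about 2 mm. A picture is of the moment at which its call begins.
- job_done(): hands the job in, once; it reports no verdict.
Trained networks look in the newest picture that a camera, given by its name, has taken for a name from the list of things; names that differ only in an ending like _2 or _b are one class to them, and where a whole thing is asked for, a point or a joint stands for the part that bears it (a point fixed in the world has none). Each returns a list of dicts, best first, with "score" (0 to 1); they miss things now and then, are a little off and sometimes report something else, mostly with a low value. They report only what shows in the picture. A call takes as long as a camera call.
- recognise(camera, name): "bbox" ([centre column, centre row, width, height] in pixels, round what is visible of it).
The state is a dict: "t": time; "joints": joint angles; "joint_vel": joint speeds; "effort": joint torques, N m; "tool_pos": TCP position; "eef_rot": TCP orientation; "ft_force": force on the tool from outside, world axes, zero at the start; "wrist_torque": the same for the moment, N m; "width": finger opening in m.
Only numpy, scipy, OpenCV 4.12 (cv2) and the standard library are available. Lean on these libraries where they do the work, as an engineer would, in place of code of your own. Each camera call takes 0.05 s, during which the arm holds its last target.

## Working session

There is one attempt and no reset: what is moved stays moved. The work goes in short steps, Python scripts to look and compute and a shell command to move; the robot and the scene stay as the last step left them, time stands still between calls to the robot, and variables do not carry over. Pictures are saved under pics/ and viewed, and the job is handed in when it is done.

```bash
ls; mkdir -p pics; python3 - <<'E'
from cell import *
import cv2
o=get_obs(); print({k:o[k] for k in ('t','tool_pos','eef_rot','ft_force','width')}); print([k for k in globals() if 'over' in k])
for n in ('scene','top'):
    c=camera(n); cv2.imwrite(f'pics/{n}0.png',c['image'][:,:,::-1]); print(n,c['vfov'],c['cx'],c['cy'],c['world_from_camera'])
    for k in ('stick','stove','laid_stick','tin','matchbox','jar'):
        print(k,[(d['score'],d['bbox']) for d in recognise(n,k)[:3]])
E
```

```text
pics
{'t': 0.0, 'tool_pos': array([0.24205395, 0.54841368, 0.23823392]), 'eef_rot': array([-3.13972389e+00, -1.67871824e-04,  2.72582758e+00]), 'ft_force': array([ 0.33012004, -0.3682613 , -0.07689112]), 'width': 0.08546131619431241}
['finger_overhang']
scene 56.51055434176835 275.7659359805872 208.63517481286098 [[-0.6399387  -0.48217499  0.5983191   1.05976615]
 [ 0.76835838 -0.41184256  0.48990929  0.34476371]
 [ 0.01019126  0.7732354   0.63403718  0.55533222]
 [ 0.          0.          0.          1.        ]]
stick [(0.65, [396.1, 230.4, 136.4, 71.9])]
stove [(0.89, [194.3, 127.5, 150.4, 140.6])]
laid_stick [(0.86, [233.6, 181.6, 46.1, 38.6])]
tin [(0.95, [257.9, 278.8, 52.1, 65.1])]
matchbox [(0.95, [320.7, 329.8, 67.4, 66.5])]
jar []
top 47.12460163547505 282.38978666329194 214.38287483112276 [[ 1.23362220e-03  9.87089098e-01 -1.60167385e-01  3.87041514e-01]
 [-9.99970490e-01  3.16736524e-06 -7.68233383e-03 -4.35202991e-02]
 [-7.58264066e-03  1.60172136e-01  9.87059973e-01  1.11355515e+00]
 [ 0.00000000e+00  0.00000000e+00  0.00000000e+00  1.00000000e+00]]
stick [(0.58, [200.9, 264.8, 123.2, 27.6])]
stove [(0.89, [444.8, 235.4, 136.9, 145.8])]
laid_stick [(0.66, [389.4, 228.2, 116.9, 24.5])]
tin [(0.84, [246.8, 136.4, 35.9, 40.4]), (0.62, [444.5, 238.1, 138.6, 147.5])]
matchbox [(0.81, [196.1, 146.2, 48.3, 24.2])]
jar [(0.84, [283.2, 147.2, 33.0, 40.6])]
```

View pics/top0.png

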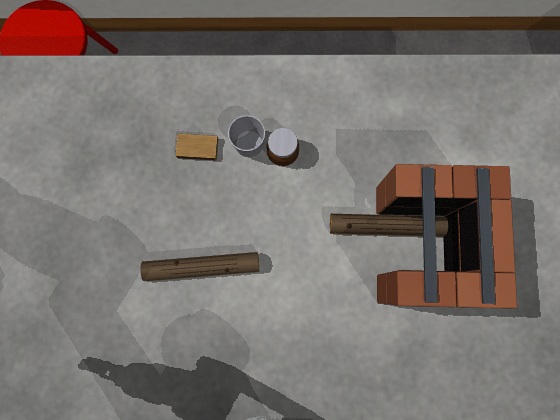

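View pics/scene0.png

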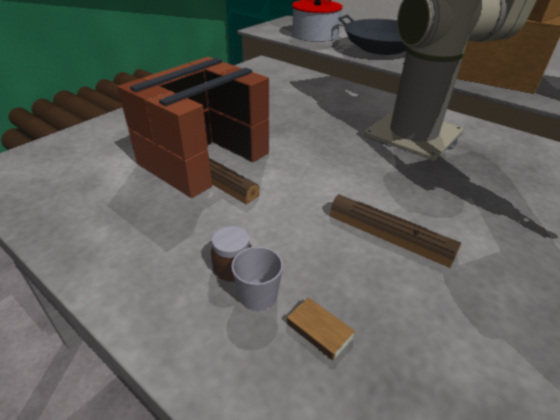

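The top view shows the loose stick at (142–258, 268), roughly lined up with the stove, whose mouth faces left at col ~385. The laid stick runs from col 330 at row 223. The matchbox, tin and jar sit at rows 130–150, well to the +x side. I'll measure from the depth image next.

```bash
cat > h.py <<'E'
from cell import *
import numpy as np, cv2
def cloud(n):
    c=camera(n); d=c['depth'].astype(float); H,W=d.shape
    f=H/2/np.tan(np.radians(c['vfov']/2))
    u,v=np.meshgrid(np.arange(W),np.arange(H))
    P=np.stack([(u-c['cx'])/f*d,-(v-c['cy'])/f*d,-d,np.ones_like(d)],-1)@c['world_from_camera'].T
    P=P[...,:3]; P[d==0]=np.nan
    return c,P
def rect(P,mask,lab=''):
    Q=P[mask][:,:2]; Q=Q[~np.isnan(Q).any(1)]
    r=cv2.minAreaRect((Q*1000).astype(np.float32)); 
    b=cv2.boxPoints(r)
    print(lab,len(Q),'centre',np.round(r[0],1),'size',np.round(r[1],1),'corners',np.round(b,0).tolist())
    return Q
def comps(P,zlo,zhi,region,minpx=60):
    m=((P[...,2]>zlo)&(P[...,2]<zhi)&region).astype(np.uint8)
    n,l,s,_=cv2.connectedComponentsWithStats(m)
    return [(l==i) for i in range(1,n) if s[i,4]>minpx]
E
python3 - <<'E'
from h import *
c,P=cloud('top'); print([k for k in c], finger_overhang)
print({k:c[k] for k in c if k not in('image','depth','world_from_camera')})
v,u=np.indices(P.shape[:2])
# floor check
for p in [(350,300),(200,330),(60,300),(300,200)]: print(p,P[p[0],p[1]] if p[0]<420 else 0)
reg=(v>60)&(u>100)
for m in comps(P,0.012,0.06,reg): rect(P,m,'low %.3f'%np.nanmax(P[m][:,2]))
for m in comps(P,0.06,0.195,reg): rect(P,m,'mid')
for m in comps(P,0.2,0.23,reg): rect(P,m,'top')
E
```

```text
['image', 'depth', 'vfov', 'cx', 'cy', 'world_from_camera'] 0.008
{'vfov': 47.12460163547505, 'cx': 282.38978666329194, 'cy': 214.38287483112276}
(350, 300) [ 2.60012017e-01 -7.46757130e-02  9.10990808e-05]
(200, 330) [ 0.60240745 -0.14700456 -0.00204452]
(60, 300) [ 0.95546119 -0.07796635 -0.00256703]
(300, 200) [ 0.36993492  0.15316634 -0.00230291]
low 0.060 327 centre [754.5  49. ] size [45.9 71.6] corners [[724.0, 79.0], [740.0, 9.0], [785.0, 19.0], [769.0, 89.0]]
low 0.028 961 centre [728.5 168.5] size [96.1 57.5] corners [[696.0, 123.0], [754.0, 119.0], [761.0, 214.0], [703.0, 218.0]]
low 0.060 280 centre [707.3 -36.2] size [50.8 73.8] corners [[678.0, -3.0], [686.0, -76.0], [737.0, -70.0], [728.0, 3.0]]
low 0.060 93 centre [710.7  38.6] size [18.4 65.1] corners [[693.0, 67.0], [711.0, 5.0], [728.0, 10.0], [711.0, 72.0]]
low 0.060 2099 centre [ 575.1 -250.3] size [211.6 111.7] corners [[516.0, -355.0], [628.0, -358.0], [634.0, -146.0], [522.0, -143.0]]
low 0.060 611 centre [ 501. -391.] size [ 33.4 129.2] corners [[436.0, -406.0], [565.0, -409.0], [566.0, -376.0], [437.0, -373.
[... 300 characters left out ...]
 80.9] corners [[697.0, 86.0], [699.0, 5.0], [782.0, 7.0], [780.0, 88.0]]
mid 695 centre [720.2 -34.6] size [66.  64.3] corners [[675.0, -42.0], [726.0, -80.0], [766.0, -28.0], [714.0, 11.0]]
mid 811 centre [ 578.4 -284.1] size [111.9  51.7] corners [[524.0, -313.0], [566.0, -344.0], [633.0, -255.0], [591.0, -224.0]]
mid 1922 centre [ 497.5 -370.8] size [ 75.1 137.8] corners [[428.0, -407.0], [566.0, -410.0], [567.0, -335.0], [429.0, -332.0]]
mid 442 centre [ 396.9 -250.4] size [ 6.9 66. ] corners [[364.0, -251.0], [430.0, -256.0], [430.0, -249.0], [364.0, -245.0]]
top 11773 centre [ 496.4 -360.9] size [220.7 270.1] corners [[359.0, -468.0], [629.0, -474.0], [634.0, -253.0], [364.0, -248.0]]
```

Measured from depth: the stove centre is about (496, -361) mm with yaw ≈ -0.02. The loose stick is centred at (446, 150) with yaw ≈ +0.085, and its 44x261 mm size matches. The final centreline should be at about x=472 at the back wall and x=477 at the outer end.

Plan:
1. With closed fingers, nudge the stick sideways in +x about 25 mm outward of its middle.
2. Push the outer end with two slightly opened fingers.

First move: go above the -x side and close the fingers.

```bash
python3 -m inch '{"travel":[[1.1,-3.1,0],[1.1,-3.1,0],[1.1,-3.1,0],[1.1,-3.1,0],[1.1,-3.1,0],[1.1,-3.1,0],[1.1,-3.1,0],[1.1,-3.1,0],[1.1,-3.1,0],[1.1,-3.1,0],[1.1,-3.1,0],[1.1,-3.3,0]],"turn":[[0,0,-5.6],[0,0,-5.6],[0,0,-5.6],[0,0,-5.6],[0,0,-5.6],[0,0,-5.6],[0,0,-5.6],[0,0,-5.6],[0,0,-5.6],[0,0,-5.6],[0,0,-5.6],[0,0,-5.6]]}' 0
python3 -c "
from cell import *
o=get_obs(); print(o['t'],o['tool_pos'],o['eef_rot'],o['ft_force'],o['width'],o['joints'])"
```

```text
t: 1.75
tool_pos: [0.3746, 0.1736, 0.2396]
eef_rot: [3.141, -0.0, 1.549]
ft_force: [1.1, 0.2, 0.7]
width: 0.0002
1.75 [0.37455623 0.17359514 0.23958339] [ 3.14077103e+00 -4.59746689e-04  1.54850742e+00] [1.14981841 0.23693743 0.6509528 ] 0.00016081669808797066 [ 3.09509991e-01 -4.01090694e-01  1.97174862e+00  1.67033265e-04
  1.57000816e+00  3.31799030e-01]
```

```bash
python3 -m inch '{"travel":[[0,0,-2.5],[0,0,-2.5],[0,0,-2.5],[0,0,-2.5],[0,0,-2.5],[0,0,-2.5],[0,0,-2.5],[0,0,-2.0],[0,0,-1.0],[0,0,-0.6],[0,0,0],[0,0,0]],"turn":[[0,0,0],[0,0,0],[0,0,0],[0,0,0],[0,0,0],[0,0,0],[0,0,0],[0,0,0],[0,0,0],[0,0,0],[0,0,0],[0,0,0]]}' 
python3 - <<'E'
from h import *
c,P=cloud('scene'); cv2.imwrite('pics/s1.png',c['image'][:,:,::-1])
c,P=cloud('top'); cv2.imwrite('pics/t1.png',c['image'][:,:,::-1])
E
```

```text
t: 2.75
tool_pos: [0.375, 0.1751, 0.0291]
eef_rot: [3.141, -0.0, 1.553]
ft_force: [-0.5, -0.4, 0.5]
width: 0.0001
```

View pics/s1.png

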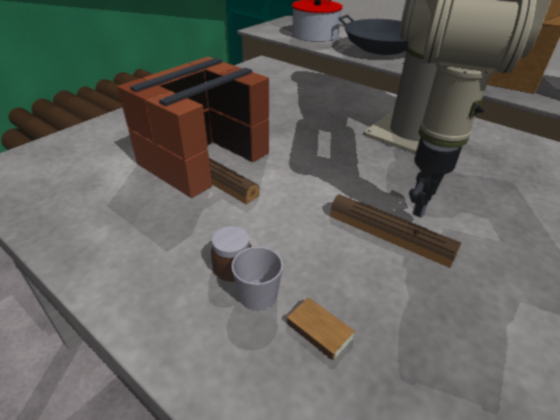

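View pics/t1.png

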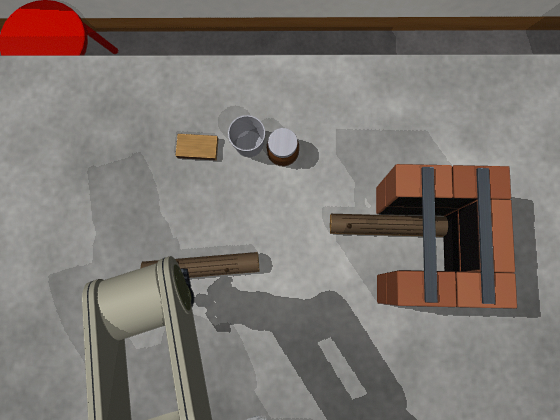

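The scene view shows the closed fingers just behind the stick's near side, at (420, 205). Nothing is touching. Now the sideways nudge in +x.

```bash
python3 -m inch '{"travel":[[0,0,-0.4],[1.0,0,0],[1.0,0,0],[0.5,0,0],[0.5,0,0],[0.5,0,0],[0.5,0,0],[0.5,0,0],[0.5,0,0],[0.5,0,0],[0.3,0,0],[0,0,0]],"turn":[[0,0,0],[0,0,0],[0,0,0],[0,0,0],[0,0,0],[0,0,0],[0,0,0],[0,0,0],[0,0,0],[0,0,0],[0,0,0],[0,0,0]]}' 
cat >> h.py <<'E'
def stick(n='top'):
    c,P=cloud(n); hsv=cv2.cvtColor(c['image'],cv2.COLOR_RGB2HSV)
    v,u=np.indices(P.shape[:2])
    reg=(P[...,0]>0.38)&(P[...,0]<0.66)&(P[...,1]>-0.16)&(P[...,1]<0.33)&(hsv[...,1]>60)
    for m in comps(P,0.012,0.056,reg): rect(P,m,'z%.3f'%np.nanmax(P[m][:,2]))
    return c,P
E
python3 - <<'E'
from h import *
c,P=stick(); cv2.imwrite('pics/t2.png',c['image'][:,:,::-1])
E
```

```text
t: 3.85
tool_pos: [0.4332, 0.1749, 0.0244]
eef_rot: [3.141, -0.0, 1.553]
ft_force: [-0.7, 0.3, 0.0]
width: -0.0
z0.049 161 centre [ 542.6 -151.7] size [16.4 40.8] corners [[522.0, -160.0], [563.0, -160.0], [563.0, -144.0], [522.0, -143.0]]
z0.052 1295 centre [467.4  95. ] size [ 42.4 155.2] corners [[446.0, 172.0], [447.0, 17.0], [489.0, 18.0], [488.0, 173.0]]
```

View pics/t2.png

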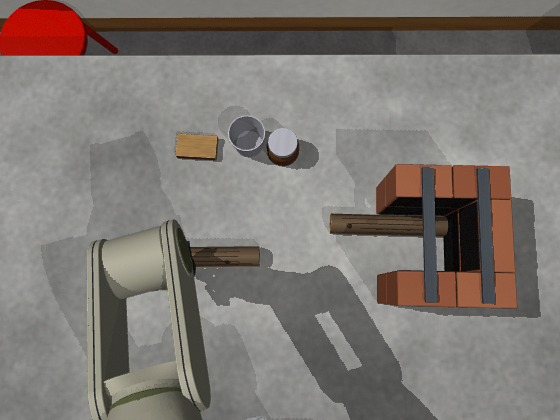

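The stick is now almost straight: yaw about 0.006, with its inner end at (468, 17). It needs about 14 mm more in +x.

```bash
python3 -m inch '{"travel":[[0.4,0,0],[0.4,0,0],[0.4,0,0],[0.3,0,0],[0,0,0],[-0.8,0,0],[-1.5,0,0],[-2.0,0,0],[-2.0,0,0],[0,0,2],[0,0,4],[0,0,4]],"turn":[[0,0,0],[0,0,0],[0,0,0],[0,0,0],[0,0,0],[0,0,0],[0,0,0],[0,0,0],[0,0,0],[0,0,0],[0,0,0],[0,0,0]]}' 
python3 -m inch '{"travel":[[0,3,1],[0,4,0],[0,4,0],[0,4,0],[1.5,3,0],[2.5,0,0],[2.5,0,0],[2.5,0,0],[0,0,0]],"turn":[[0,0,0],[0,0,0],[0,0,0],[0,0,0],[0,0,0],[0,0,0],[0,0,0],[0,0,0],[0,0,0]]}' 1.0
python3 - <<'E'
from h import *
c,P=stick(); cv2.imwrite('pics/t3.png',c['image'][:,:,::-1])
E
```

```text
t: 4.9
tool_pos: [0.3817, 0.1743, 0.1237]
eef_rot: [-3.138, 0.001, 1.553]
ft_force: [1.5, 0.8, -0.1]
width: 0.0001
t: 5.65
tool_pos: [0.4775, 0.3546, 0.1343]
eef_rot: [3.139, -0.0, 1.552]
ft_force: [0.6, -0.2, 0.4]
width: 0.0101
z0.050 160 centre [ 542.6 -151.9] size [16.5 40.5] corners [[522.0, -160.0], [563.0, -160.0], [563.0, -144.0], [522.0, -143.0]]
z0.052 2264 centre [481.4 147.2] size [261.   43.2] corners [[455.0, 18.0], [498.0, 16.0], [508.0, 277.0], [464.0, 278.0]]
```

View pics/t3.png

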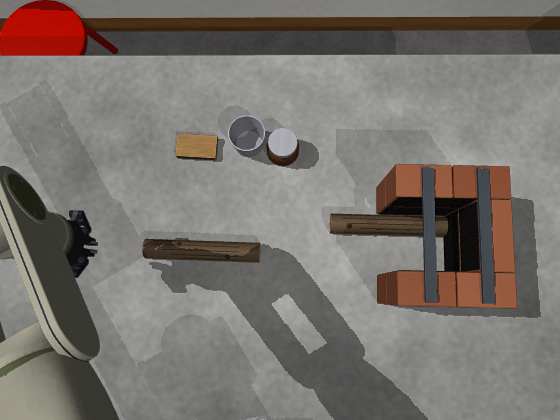

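The stick is at yaw -0.036, with its inner end at (476, 17) and outer end at (486, 277). The stove's yaw is -0.02, so this is a good line. Next I descend behind the outer end and push in -y along the stove axis.

```bash
python3 -m inch '{"travel":[[0.4,0,-3],[0.4,0,-3],[0,0,-2.8],[0,0,-1.5],[0,0,-0.5],[0,-2,0],[0,-2,0],[0,-1.5,0],[0,-0.5,0],[0,-0.5,0],[0,-0.5,0],[0,0,0]],"turn":[[0,0,0],[0,0,0],[0,0,0],[0,0,0],[0,0,0],[0,0,0],[0,0,0],[0,0,0],[0,0,0],[0,0,0],[0,0,0],[0,0,0]]}' 
python3 - <<'E'
from h import *
c,P=stick(); print(get_obs()['ft_force'])
c,P=cloud('scene'); cv2.imwrite('pics/s4.png',c['image'][:,:,::-1])
E
```

```text
t: 6.7
tool_pos: [0.4828, 0.2849, 0.027]
eef_rot: [3.141, -0.001, 1.553]
ft_force: [0.4, 0.4, -0.7]
width: 0.0098
z0.050 161 centre [ 542.9 -151.8] size [16.3 41.1] corners [[522.0, -160.0], [563.0, -160.0], [564.0, -144.0], [522.0, -143.0]]
z0.052 2269 centre [481.9 143. ] size [261.1  43.6] corners [[456.0, 13.0], [499.0, 12.0], [508.0, 273.0], [465.0, 274.0]]
[-0.6463571  -0.38360696 -0.7791103 ]
```

View pics/s4.png

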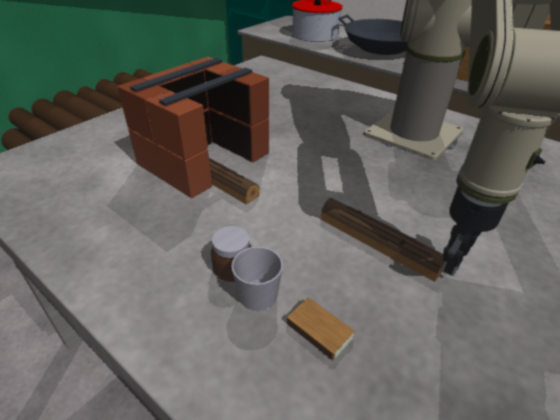

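The scene view shows the fingertips against the stick's outer end at (445, 268), and the stick has already moved 4 mm in. I'll push about 20 cm and check.

```bash
python3 -m inch '{"travel":[[0,-0.5,0],[0,-1,0],[0,-1,0],[-0.1,-1,0],[0,-1,0],[0,-1,0],[0,-1,0],[-0.1,-1,0],[0,-1,0],[0,-0.5,0],[0,0,0]],"turn":[[0,0,0],[0,0,0],[0,0,0],[0,0,0],[0,0,0],[0,0,0],[0,0,0],[0,0,0],[0,0,0],[0,0,0],[0,0,0]]}' 
python3 - <<'E'
from h import *
c,P=stick(); print(get_obs()['ft_force']); cv2.imwrite('pics/t5.png',c['image'][:,:,::-1])
E
```

```text
t: 7.72
tool_pos: [0.48, 0.1932, 0.0259]
eef_rot: [-3.141, 0.001, 1.552]
ft_force: [-0.0, -0.3, 0.1]
width: 0.0098
z0.051 159 centre [ 542.5 -151.8] size [16.4 40.8] corners [[522.0, -160.0], [563.0, -160.0], [563.0, -144.0], [522.0, -143.0]]
z0.051 2246 centre [481.9  51.7] size [258.1  43.7] corners [[458.0, -77.0], [502.0, -78.0], [506.0, 180.0], [462.0, 181.0]]
[ 0.46239803 -0.19426477 -0.20119026]
```

View pics/t5.png

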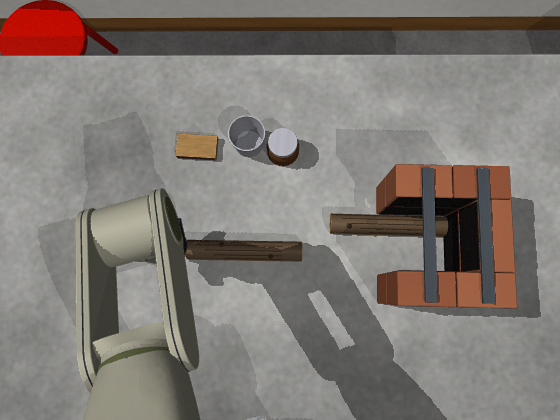

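The stick tracks straight: yaw ≈ -0.016, inner end (480, -78). It clears the laid stick's edge (x=522) by about 20 mm, so I keep pushing.

```bash
python3 -m inch '{"travel":[[0,-0.5,0],[0,-1,0],[-0.1,-1.2,0],[0,-1.2,0],[0,-1.2,0],[0,-1.2,0],[-0.1,-1.2,0],[0,-1.2,0],[0,-1.2,0],[-0.1,-1.2,0],[0,-0.7,0],[0,0,0]],"turn":[[0,0,0],[0,0,0],[0,0,0],[0,0,0],[0,0,0],[0,0,0],[0,0,0],[0,0,0],[0,0,0],[0,0,0],[0,0,0],[0,0,0]]}' 
python3 - <<'E'
from h import *
c,P=stick(); print(get_obs()['ft_force']); cv2.imwrite('pics/t6.png',c['image'][:,:,::-1])
E
```

```text
t: 8.77
tool_pos: [0.4774, 0.0752, 0.0264]
eef_rot: [3.141, 0.001, 1.551]
ft_force: [0.2, -0.5, -0.5]
width: 0.01
z0.048 160 centre [ 543.  -151.8] size [16.4 41.7] corners [[522.0, -160.0], [564.0, -160.0], [564.0, -144.0], [522.0, -144.0]]
z0.051 1658 centre [479.3 -64.5] size [190.8  43.3] corners [[456.0, -160.0], [499.0, -160.0], [502.0, 31.0], [459.0, 31.0]]
[ 0.56692927  0.67500957 -0.62633827]
```

View pics/t6.png

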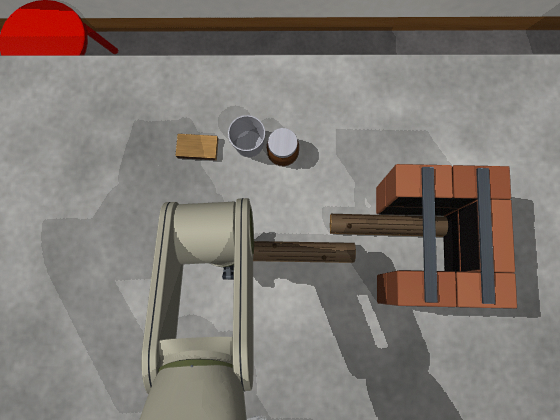

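The inner end is at about (477, -196), heading cleanly into the mouth. Continuing.

```bash
python3 -m inch '{"travel":[[0,-0.5,0],[0,-1,0],[-0.1,-1.2,0],[0,-1.2,0],[0,-1.2,0],[0,-1.2,0],[-0.1,-1.2,0],[0,-1.2,0],[0,-1.2,0],[-0.1,-1.2,0],[0,-0.9,0],[0,0,0]],"turn":[[0,0,0],[0,0,0],[0,0,0],[0,0,0],[0,0,0],[0,0,0],[0,0,0],[0,0,0],[0,0,0],[0,0,0],[0,0,0],[0,0,0]]}' 
python3 - <<'E'
from h import *
c,P=stick(); print(get_obs()['ft_force']); cv2.imwrite('pics/t7.png',c['image'][:,:,::-1])
E
```

```text
t: 9.82
tool_pos: [0.4745, -0.0447, 0.0264]
eef_rot: [3.141, 0.001, 1.552]
ft_force: [-0.6, 0.8, 0.2]
width: 0.0098
z0.048 68 centre [ 542.4 -155.5] size [ 8.5 40.4] corners [[522.0, -159.0], [562.0, -160.0], [563.0, -152.0], [522.0, -151.0]]
z0.050 177 centre [ 476.5 -149.4] size [21.7 42.8] corners [[455.0, -159.0], [497.0, -161.0], [498.0, -140.0], [456.0, -138.0]]
[-0.1320038  -0.28978647  0.78264942]
```

View pics/t7.png

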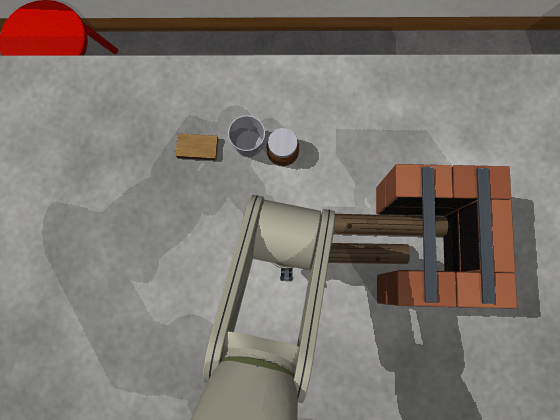

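The stick is inside the mouth with its inner end at col 410, parallel to the laid stick. About 89 mm remain. I push 82 mm and then creep to the wall.

```bash
python3 -m inch '{"travel":[[0,-0.5,0],[0,-1,0],[-0.1,-1,0],[0,-1,0],[0,-1,0],[0,-1,0],[-0.1,-1,0],[0,-0.8,0],[0,-0.5,0],[0,-0.4,0],[0,0,0]],"turn":[[0,0,0],[0,0,0],[0,0,0],[0,0,0],[0,0,0],[0,0,0],[0,0,0],[0,0,0],[0,0,0],[0,0,0],[0,0,0]]}' 
python3 -m inch '{"travel":[[0,-0.1,0],[0,-0.1,0],[0,-0.1,0]],"turn":[[0,0,0],[0,0,0],[0,0,0]]}' 
python3 - <<'E'
from h import *
c,P=cloud('top'); cv2.imwrite('pics/t8.png',c['image'][:,:,::-1])
reg=(P[...,1]<-0.3)&(P[...,1]>-0.415)&(P[...,0]>0.43)&(P[...,0]<0.565)
for m in comps(P,0.02,0.056,reg,20): rect(P,m,'z%.3f'%np.nanmax(P[m][:,2]))
E
```

```text
t: 10.78
tool_pos: [0.4724, -0.126, 0.0264]
eef_rot: [3.141, 0.0, 1.552]
ft_force: [0.1, -0.5, 0.4]
width: 0.0099
t: 11.03
tool_pos: [0.4724, -0.1277, 0.0263]
eef_rot: [3.142, -0.0, 1.553]
ft_force: [-0.9, 2.5, 1.1]
width: 0.0098
z0.056 722 centre [ 501. -391.] size [ 33.5 128.9] corners [[436.0, -406.0], [565.0, -410.0], [566.0, -376.0], [437.0, -372.0]]
z0.050 424 centre [ 539.5 -325.8] size [51.8 43.7] corners [[517.0, -351.0], [561.0, -352.0], [562.0, -301.0], [518.0, -299.0]]
z0.049 410 centre [ 472.  -326.2] size [52.2 42.1] corners [[451.0, -352.0], [493.0, -352.0], [493.0, -300.0], [451.0, -300.0]]
```

View pics/t8.png

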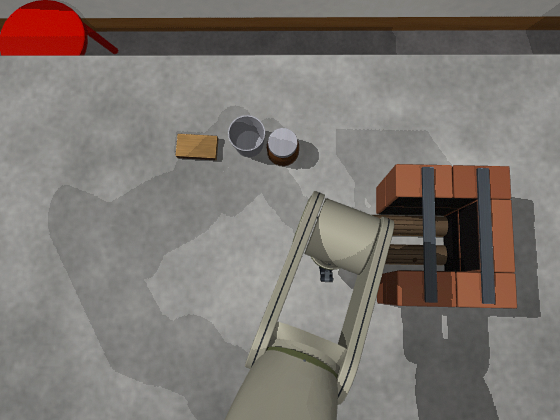

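Both inner ends now show at the back, near col 447. I creep in until the wall stops the stick.

```bash
python3 -m inch '{"travel":[[0,-0.1,0],[0,-0.1,0],[0,-0.1,0],[0,0,0]],"turn":[[0,0,0],[0,0,0],[0,0,0],[0,0,0]]}' 
python3 -m inch '{"travel":[[0,-0.1,0],[0,-0.1,0],[0,-0.1,0]],"turn":[[0,0,0],[0,0,0],[0,0,0]]}'
```

```text
t: 11.42
tool_pos: [0.4724, -0.1312, 0.0263]
eef_rot: [3.141, 0.0, 1.553]
ft_force: [0.4, 1.4, 0.5]
width: 0.01
t: 11.67
tool_pos: [0.4724, -0.1342, 0.0263]
eef_rot: [3.142, -0.0, 1.553]
ft_force: [-0.1, 2.2, -0.5]
width: 0.0101
```

```bash
python3 -m inch '{"travel":[[0,-0.1,0],[0,-0.1,0],[0,0,0]],"turn":[[0,0,0],[0,0,0],[0,0,0]]}' 

```

```text
t: 11.92
tool_pos: [0.4724, -0.1345, 0.0263]
eef_rot: [-3.141, -0.003, 1.553]
ft_force: [-0.1, 13.1, 6.2]
width: 0.01
```

The tool stopped at y=-0.1345 with the force up to 13 N, so the stick is against the back wall as predicted (-0.134). I back off, raise, and move clear to check.

```bash
python3 -m inch '{"travel":[[0,0.3,0],[0,1,0],[0,2,0],[0,3,0],[0,3,0],[0,3,2],[0,3,3],[0,3,3],[0,3,3],[0,3,3],[0,3,0],[0,0,0]],"turn":[[0,0,0],[0,0,0],[0,0,0],[0,0,0],[0,0,0],[0,0,0],[0,0,0],[0,0,0],[0,0,0],[0,0,0],[0,0,0],[0,0,0]]}' 
python3 - <<'E'
from h import *
c,P=cloud('top'); cv2.imwrite('pics/t9.png',c['image'][:,:,::-1])
o=np.array([.4964,-.3609]);R=np.array([[.9998,-.02],[.02,.9998]])
L=(P[...,:2]-o)@R.T
reg=(L[...,1]<.25)&(L[...,1]>-.043)&(abs(L[...,0])<.068)
Q=P.copy();Q[...,:2]=L
for m in comps(P,0.015,0.053,reg,20): rect(Q,m,'local z%.3f'%np.nanmax(P[m][:,2]))
reg=(P[...,0]>.66)&(P[...,0]<.8)
for m in comps(P,0.012,0.06,reg): rect(P,m,'other')
for m in comps(P,0.06,0.195,reg): rect(P,m,'mid')
c,P=cloud('scene'); cv2.imwrite('pics/s9.png',c['image'][:,:,::-1])
E
```

```text
t: 12.92
tool_pos: [0.4737, 0.1395, 0.1672]
eef_rot: [3.136, -0.003, 1.556]
ft_force: [-0.3, 1.2, -0.2]
width: 0.0099
local z0.052 1812 centre [ 42.6 113.2] size [210.   44.3] corners [[20.0, 8.0], [64.0, 8.0], [65.0, 218.0], [21.0, 218.0]]
local z0.050 231 centre [ 42.2 -28.3] size [44.3 28.6] corners [[20.0, -14.0], [20.0, -43.0], [65.0, -42.0], [64.0, -14.0]]
local z0.052 1819 centre [-23.9 111.1] size [ 44.  209.6] corners [[-46.0, 216.0], [-46.0, 6.0], [-2.0, 6.0], [-2.0, 216.0]]
local z0.050 248 centre [-24.6 -28.6] size [44.  28.6] corners [[-47.0, -14.0], [-47.0, -43.0], [-3.0, -43.0], [-3.0, -14.0]]
other 327 centre [754.2  49.2] size [45.2 72.5] corners [[725.0, 80.0], [740.0, 9.0], [784.0, 18.0], [769.0, 89.0]]
other 966 centre [729.2 168.9] size [96.4 58.1] corners [[697.0, 123.0], [755.0, 119.0], [761.0, 215.0], [703.0, 219.0]]
other 281 centre [706.8 -36. ] size [49.5 73.5] corners [[679.0, -2.0], [686.0, -75.0], [735.0, -70.0], [728.0, 3.0]]
other 93 centre [710.8  38.9] size [18.  65.3] corners [[694.0, 68.0], [710.0, 5.0], [728.0, 9.0], [711.0, 73.0]]
mid 361 centre [739.4  45.5] size [82.7 81.6] corners [[684.0, 63.0], [721.0, -10.0], [795.0, 28.0], [757.0, 101.0]]
mid 693 centre [719.6 -35.1] size [65.4 64.6] corners [[682.0, -9.0], [693.0, -73.0], [758.0, -61.0], [746.0, 3.0]]
```

View pics/t9.png

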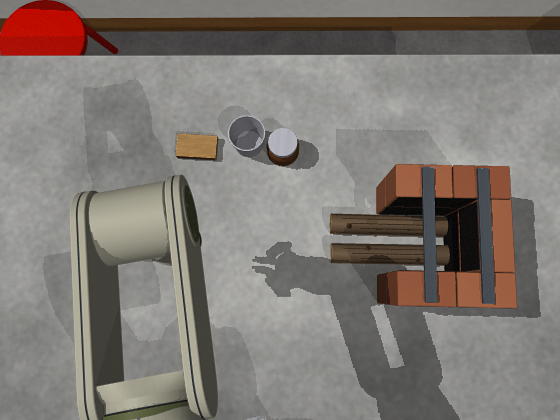

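View pics/s9.png

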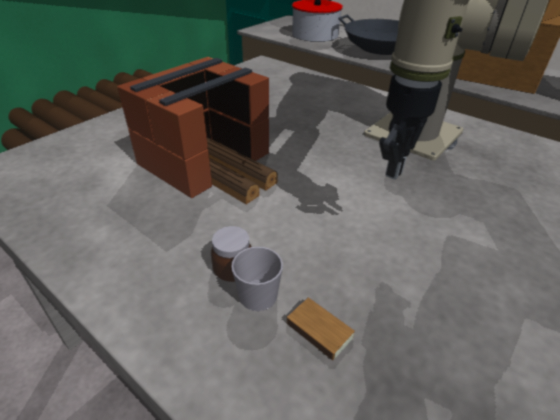

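The top view shows both sticks side by side, outer ends level at col 330 and running in to the back at col ~447. In the stove's frame the loose stick is at x=-24, straight to within 0.01 rad, with its outer end at 216 mm against 218 mm for the laid stick. That puts its inner end at about -44 mm, against the wall at -45. The tin, matchbox and jar measure the same as before, and the arm is clear.

```bash
python3 -c "
from cell import *
print(job_done())"
```

```text
the job is handed in; nothing more can be done
None
```

The loose stick now lies straight in the firebox beside the laid one, with its inner end against the back wall. I handed the job in at about 13 s; it gives no verdict.

**What I did:** I nudged the stick sideways with the closed fingers until it lined up with the stove. Then I pushed its outer end in with two slightly opened fingers until the force rose to 13 N at the back wall. I backed the arm away before the last pictures.

**Last checks (from the camera depth):**
- **Position:** the stick's centreline is at about x = -24 mm in the stove's frame, and it is straight to within about 0.01 rad. Its inner end is at about -44 mm, with the wall at -45 mm; I worked that out from the outer end and the stick's length.
- **Outer end:** it is level with the laid stick's to within 2 mm (216 against 218 mm).
- **Other things:** the tin, matchbox and jar measure within about 1 mm of where they began, and the laid stick shows no visible shift.

No check failed or disagreed.

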